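# Clear the cell jammed in the magazine mouth and shut the gate

### The arm

A 7-joint arm with a two-finger parallel gripper is mounted at the origin on the work surface. World frame = base frame: x ahead of the robot, y to its left, z up, the work surface at z = 0. Lengths are in m, angles in rad, forces in N, time in s.
With the tool pointing down it reaches from about 0.425 to 0.925 m from the base axis. Payload 6.8 kg.
Tool frame: the origin (TCP) lies midway between the tips of the shut fingers; the grasp point (between the pads) lies grip_depth behind it (grip_depth is the distance from the TCP to the grasp point, in m); z points along the fingers, y is the direction in which the jaws open and shut (so a half turn about z gives the same grasp; the last joint's range is limited). The gripper opens to 88 mm and grips with 3 to 60 N. Pads are 20 mm wide; open, the fingers measure 115 mm over their backs; the gripper's body (75 mm by 178 mm) begins 61 mm behind the grasp point.
Start: joints at [-1.294, 0.477, 0.022, 1.555, -0.011, 1.109, -0.083], TCP at [0.253, 0.626, 0.223] pointing down, gripper open.
Joint ranges: [-2.96, 2.96], [-0.34, 2.1], [-1.41, 1.46], [0.24, 2.44], [-1.37, 4.51], [0.17, 1.92], [-2.96, 2.96]. Speed limits (rad/s): [2.39, 2.39, 3.14, 3.14, 3.14, 3.14, 3.14].

### API

Orientations are given as a unit quaternion [w, x, y, z].
In Python, from plant import * gives the robot as it stands. Calls block until the motion is done:
- move_to(position, orientation): joint-space move of the TCP to a pose.
- movel(position, attitude=None, vel=0.15, threshold=None): straight line of the TCP; attitude=None keeps the orientation; vel is the mean speed in m/s. With threshold (N) it stops when the force on the tool has changed by that much, and returns True; else False.
- move_j(angles): joint-space move.
- command_gripper(opening): finger opening in m; the grip force is fixed at half the most; returns when the fingers have stopped.
- dwell(seconds).
- solve_ik(position, orientation): joint angles nearest the present ones, or None.
- read_state(): the state.
- grab_frame(name): name is "scene" or "top" or "wrist"; returns the picture (384x512x3 uint8, blue, green, red); there is no depth.
- calibration(name): a dict with "fx", "fy", "cx", "cy" (pixels), "k1" (the pictures are not rectified: a ray, as slopes to the right and down, at radius r is drawn at 1 + k1 r^2 times it, then the intrinsics apply), "eye" and "rotation" of the camera in the world; the wrist camera has in their place "tool_from_camera" (4x4, takes a point from camera to tool coordinates, whose origin is the TCP and whose axes are the flange's). Camera axes: x right, y down, z forward; pixel columns grow to the right and rows downward; lengths in m; the calibration is good to about 2 mm. A picture is of the moment at which its call begins: read the wrist's pose just before it. calibration takes no time and is no camera call.
A pose or a line that the arm cannot do raises IKError and nothing moves.
- job_done(): hands the job in, once; it reports no verdict.
Trained networks look in the newest picture that a camera, given by its name, has taken for a name from the list of things; names that differ only in an ending like _2 or _b are one class to them, and where a whole thing is asked for, a point or a joint stands for the part that bears it (a point fixed in the world has none). Each returns a list of dicts, best first, with "score" (0 to 1); they miss things now and then, are a little off and sometimes report something else, mostly with a low value. They report only what shows in the picture. A call takes as long as a camera call. They do not tell look-alikes from the thing itself.
- recognise(camera, label): "centre" ([column, row] in pixels, amid what is visible of it).
The state is a dict: "time_s": time; "joint_pos": joint angles; "joint_vel": joint speeds; "joint_torque": joint torques, N m; "ee_pos": TCP position; "eef_rot": TCP orientation; "ft_force": force on the tool from outside, world axes, zero at the start; "ft_torque": the same for the moment, N m; "finger_gap": finger opening in m.
Only numpy, scipy, OpenCV 4.12 (cv2) and the standard library are available. Lean on these libraries where they do the work, as an engineer would, in place of code of your own. Each camera call takes 0.05 s, during which the arm holds its last target.

### The job

The lead cell has jammed half out of the narrow mouth of the battery-cell magazine, so its gate cannot shut. With a fingertip, gently nudge that cell back into the lane, pushing the row and its stiff follower back until the follower is home on its rear stop and you feel the row go solid, then slide the gate fully shut by its orange knob without forcing it against the cell. Do not lift, tip or press hard on any cell, and leave the other things on the bench alone.

Things in the scene. Friction and masses are not known exactly. Their poses are not given: they have to be found in the camera images.
- magazine: aluminium magazine fixed to the bench. Origin on the bench under the lane's centre line; lane along its y, mouth to -y. Base plate x -45..45, y -130..105 mm, top (lane floor) 8 mm up. Lane 35 mm wide, rails 6 mm thick, rail tops 32 mm above the bench: cells stick out 46 mm above. With the follower at its rear stop, four cells in a solid row fit behind the gate with about 2.5 mm to spare.
- mouth (a point): centre of the narrow mouth: on the lane's centre line (magazine x 0) in the plane of the gate's inner face (magazine y -65 mm), 32 mm above the bench. Axes as the magazine's: +y back into the lane, +x to the fixed jamb, -x to the gate's side. Black guide blocks beside the mouth are as high as the rails. Beyond the gate the bare base plate is an apron 60 mm long.
- gate (a joint): steel gate plate, 4 mm thick (magazine y -65 to -69 mm), as high as the rails, sliding across the mouth; in m: 0 = fully shut (edge in the jamb, hard stop), grows as it is drawn open to the magazine's -x, 0.042 at most. Starts at 0.036 to 0.038, its edge close beside the jammed cell. Slides with about 2 N and stays where it is left.
- gate_knob (a point): centre of the gate's orange knob: upright cylinder 18 mm diameter, 28 mm tall, from 40 to 68 mm above the bench; this point is 54 mm up. It is 30 mm to the magazine's -x side of the lane's centre line when shut (66 to 68 mm at the start), magazine y -67 mm, and moves with the gate. Axes as the magazine's.
- follower (a joint): black follower block in the lane behind the row, with a small brass thumb knob; in m: 0 = at its hard rear stop, grows as it advances to the mouth (6 to 14 mm at the start). No spring: it drags with about 5 N and stays where it is left.
- follower_face (a point): middle of the follower's front face (30 mm wide, its top 70 mm above the bench), 40 mm above the bench; magazine y +65.5 mm at the rear stop. Axes as the magazine's.
- lead_cell: the jammed yellow cell: upright cylinder, 32 mm diameter, 70 mm tall, about 145 g; origin at the centre of its underside, z up. Stands in the mouth, centre 4 to 8 mm beyond the gate's inner face; it must go back 20 to 26 mm to be clear behind the gate. The row and follower drag with 7 to 11 N, then the force climbs steeply once the row is solid. Over 18 N dents a cell.
- cell2: second yellow cell in the row, same size as the lead cell, origin at the centre of its underside. At the start there are gaps of 0 to 7 mm between cells and 1 to 11 mm to the follower.
- cell3: third yellow cell in the row, same size, origin at the centre of its underside.
- cell4: last yellow cell in the row, next to the follower, same size, origin at the centre of its underside.
- spare_cell: bystander: a green cell of the same size standing on the bench to the right of the magazine; origin at the centre of its underside.
- flux_jar: bystander: amber jar with black cap, 48 mm diameter, 52 mm tall, standing on the bench left of the magazine; origin at the centre of its underside.
- screwdriver: bystander: screwdriver lying on the bench on the far side of the magazine; origin under its middle, handle to its own -x.
Things that resemble listed ones, but are neither listed nor needed, are in the scene too. What is shaped like the lead_cell but pink, purple or red is not meant.

How it is judged:
By the outcome, as a careful person would: the job done as asked, in the order asked, and still so for the second after the job is handed in, with the robot touching nothing.
It also fails if it takes over 48 s, if anything falls off the work surface, if the arm or the gripper's body presses on something with over 40 N, if the wrist force passes 120 N, or if a joint passes its speed limit or range.

## Working session

There is one attempt and no reset: what is moved stays moved. The work goes in short steps, each a Python script; the robot and the scene stay as the last script left them, time stands still between calls to the robot, and variables do not carry over. Pictures are saved under pics/ and viewed, and the job is handed in when it is done.

```bash
ls; mkdir -p pics; python3 - <<'E'
from plant import *
import cv2
s=read_state(); print({k:(v if not hasattr(v,'round') else v) for k,v in s.items()})
for n in("scene","top","wrist"):
    f=grab_frame(n); cv2.imwrite(f"pics/a_{n}.png",f); print(n,calibration(n))
    for l in ["lead_cell","gate_knob","magazine","follower","spare_cell","flux_jar"]:
        try: print(l,[(d['centre'],round(d['score'],2)) for d in recognise(n,l)])
        except Exception as e: print(l,e)
E
```

```text
pics
{'time_s': 0.0, 'joint_pos': array([-1.294101  ,  0.47781304,  0.02235552,  1.55640618, -0.01149636,
        1.10931512, -0.08309738]), 'joint_vel': array([-0.00031722, -0.00208524, -0.0012146 , -0.00180192, -0.00067562,
        0.0007295 , -0.00045338]), 'joint_torque': array([ 3.98034672e-04, -5.82835793e+01,  1.53484549e+00, -2.72613662e+01,
       -5.42462699e-02,  1.69286312e-02,  1.77732350e-04]), 'ee_pos': array([0.25317658, 0.62508501, 0.22169249]), 'eef_rot': array([-1.01466634e-04,  1.91206764e-01,  9.81549363e-01, -9.00930539e-04]), 'ft_force': array([ 0.42284366,  0.64453036, -0.51242061]), 'ft_torque': array([-0.02456453,  0.01735914, -0.02873854]), 'finger_gap': 0.08759192914266217}
scene {'fx': 480.7942866723431, 'fy': 480.7942866723431, 'cx': 264.08486312923065, 'cy': 191.66171011730606, 'k1': -0.20861728767298432, 'eye': array([ 1.1134405 , -0.42260099,  0.9566649 ]), 'rotation': array([-0.27855664,  0.88077415,  0.36301311, -0.12192035])}
lead_cell [([228.1, 179.6], 0.9), ([284.9, 189.0], 0.68), ([197.8, 210.5], 0.63), ([177.7, 198.8], 0.55)]
gate_knob [([210.0
[... 687 characters left out ...]
 0.52), ([299.5, 118.8], 0.25)]
spare_cell [([373.3, 252.3], 0.59), ([232.0, 233.5], 0.36)]
flux_jar [([129.2, 245.0], 0.69)]
wrist {'fx': 337.9909576338743, 'fy': 337.9909576338743, 'cx': 260.93003812271905, 'cy': 187.85705369610739, 'k1': 0.014071661271371178, 'tool_from_camera': array([[ 4.79608232e-04, -9.52143484e-01, -3.05651036e-01,
         8.43595795e-02],
       [ 9.99999885e-01,  4.59294135e-04,  1.38374334e-04,
         7.14214654e-04],
       [ 8.63150744e-06, -3.05651067e-01,  9.52143595e-01,
        -1.61390322e-01],
       [ 0.00000000e+00,  0.00000000e+00,  0.00000000e+00,
         1.00000000e+00]])}
lead_cell []
gate_knob []
magazine []
follower []
spare_cell []
flux_jar []
```

View pictures.

View pics/a_scene.png

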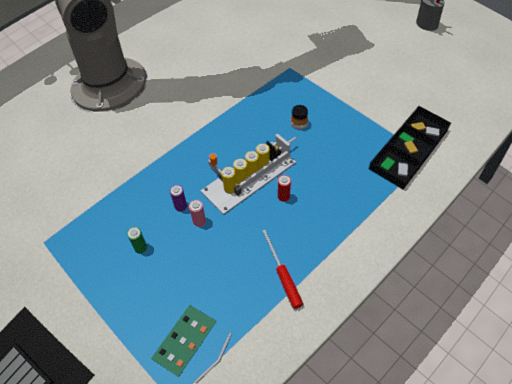

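View pics/a_top.png

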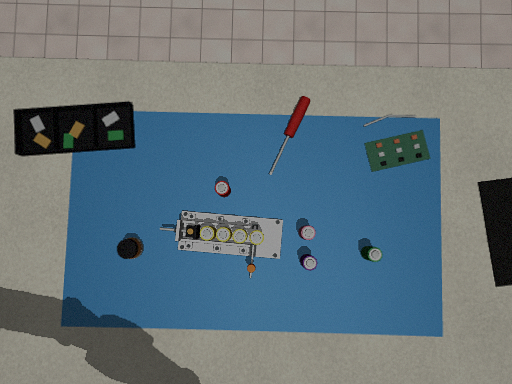

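```bash
python3 - <<'E'
import cv2
f=cv2.imread('pics/a_top.png')[180:300,160:340]; cv2.imwrite('pics/a_topc.png',cv2.resize(f,None,fx=4,fy=4,interpolation=cv2.INTER_CUBIC))
f=cv2.imread('pics/a_scene.png')[110:260,130:330]; cv2.imwrite('pics/a_scenec.png',cv2.resize(f,None,fx=4,fy=4,interpolation=cv2.INTER_CUBIC))
E
```

```text
(no output)
```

View pics/a_topc.png

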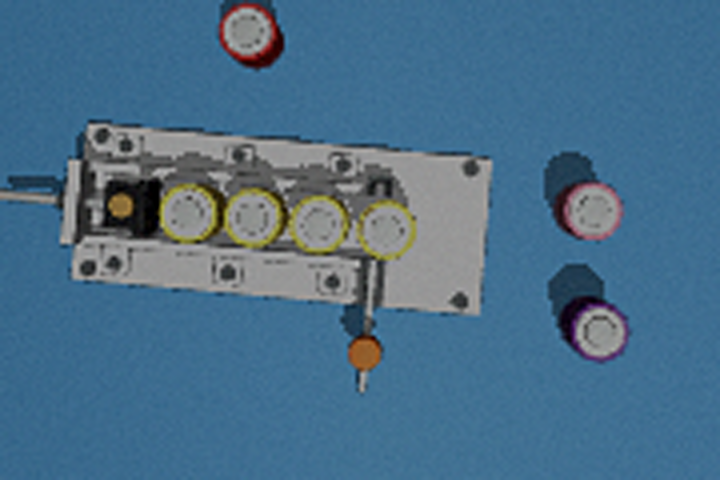

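View pics/a_scenec.png

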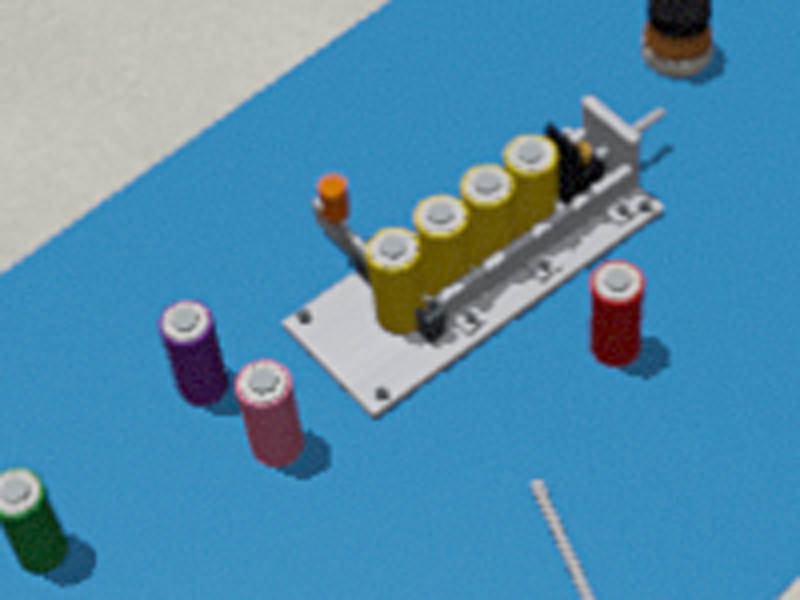

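```bash
cat > h.py <<'E'
import numpy as np, cv2
from scipy.spatial.transform import Rotation as R
def q2R(q): return R.from_quat([q[1],q[2],q[3],q[0]]).as_matrix()
def R2q(M):
    q=R.from_matrix(M).as_quat(); return [q[3],q[0],q[1],q[2]]
def cam(c,s=None):
    if 'eye' in c: return np.array(c['eye']),q2R(c['rotation'])
    T=c['tool_from_camera']; Rt=q2R(s['eef_rot'])
    return np.array(s['ee_pos'])+Rt@T[:3,3], Rt@T[:3,:3]
def ray(c,px):
    d=np.array([(px[0]-c['cx'])/c['fx'],(px[1]-c['cy'])/c['fy']]); u=d.copy()
    for _ in range(20): u=d/(1+c['k1']*(u@u))
    return np.array([u[0],u[1],1.])
def pt(c,px,z,s=None):
    e,M=cam(c,s); d=M@ray(c,px); return e+d*(z-e[2])/d[2]
def proj(c,P,s=None):
    e,M=cam(c,s); v=M.T@(np.asarray(P)-e); u=v[:2]/v[2]; u=u*(1+c['k1']*(u@u))
    return np.array([c['fx']*u[0]+c['cx'],c['fy']*u[1]+c['cy']])
def fit(mag,w):  # rigid 2D: w = Rm+t
    mag=np.array(mag,float);w=np.array(w,float);mc=mag.mean(0);wc=w.mean(0);a=mag-mc;b=w-wc
    th=np.arctan2((a[:,0]*b[:,1]-a[:,1]*b[:,0]).sum(),(a*b).sum())
    Q=np.array([[np.cos(th),-np.sin(th)],[np.sin(th),np.cos(th)]])
    t=wc-Q@mc; return th,t,np.linalg.norm(w-(mag@Q.T+t),axis=1)
E
python3 - <<'E'
from plant import *
from h import *
c=calibration("top")
g=lambda x,y,z: pt(c,(160+(x-1.5)/4,180+(y-1.5)/4),z)[:2]
w=[g(88,122,.008),g(492,157,.008),g(480,315,.008),g(72,278,.008)]
m=[(.045,.105),(.045,-.13),(-.045,-.13),(-.045,.105)]
th,t,r=fit(m,w);print(th,t,r)
Q=np.array([[np.cos(th),-np.sin(th)],[np.sin(th),np.cos(th)]])
for n,p,z in [('lead',(386,230),.078),('c2',(319,223),.078),('c3',(253,217),.078),('c4',(189,212),.078),('knob',(365,353),.068),('pink',(594,211),.07),('purple',(599,331),.07),('red',(247,33),.07)]:
    W=g(*p,z); print(n,W,Q.T@(W-t))
E
```

```text
-0.06223435518984045 [0.56657074 0.06416173] [0.00075689 0.00101971 0.00050829 0.00090862]
lead [ 0.56164704 -0.00770069] [-0.00044475 -0.07202952]
c2 [0.56444513 0.02805242] [ 0.00012429 -0.03617161]
c3 [0.56673698 0.0632862 ] [ 0.00022037 -0.0008635 ]
c4 [0.56853406 0.09745455] [-0.0001111   0.03335047]
knob [0.49589501 0.00188879] [-0.0666659 -0.066548 ]
pink [ 0.57449241 -0.11905471] [ 0.01930133 -0.18236907]
purple [ 0.51091501 -0.12259326] [-0.04393291 -0.18985491]
red [0.66575865 0.07037162] [0.09860967 0.01236678]
```

```bash
cat >> h.py <<'E'
TH=-0.06223; T0=np.array([.56657,.06416])
Q3=R.from_euler('z',TH).as_matrix()
def W(x,y,z): return list(Q3@np.array([x,y,z])+np.array([T0[0],T0[1],0]))
def M(p): return Q3.T@(np.array(p)-np.array([T0[0],T0[1],0]))
def att(a):
    s,c=np.sin(a),np.cos(a); return R2q(Q3@np.array([[-1,0,0],[0,c,s],[0,s,-c]]).T)
E
python3 - <<'E'
from plant import *
from h import *
command_gripper(0.0)
a=np.radians(4)
move_to(W(0,-.125,.20),att(a))
s=read_state(); print(s['time_s'],M(s['ee_pos']),s['ft_force'],s['finger_gap'])
f=grab_frame("wrist"); np.save('s.npy',np.r_[s['ee_pos'],s['eef_rot']])
c=calibration("wrist")
for (p) in [(0,-.072,.078),(-.0665,-.067,.068),(.045,-.13,.008),(-.045,-.13,.008),(0,-.036,.078),(-.019,-.067,.032)]:
    u=proj(c,W(*p),s); print(p,u); cv2.drawMarker(f,tuple(int(round(v)) for v in u),(255,0,255),0,8,1) if 0<u[0]<512 and 0<u[1]<384 else 0
cv2.imwrite('pics/b_wrist.png',f)
E
```

```text
5.05 [ 1.85098271e-04 -1.23981640e-01  1.99952330e-01] [-0.09251992  0.36409397  0.37639146] 0.000467564160711376
(0, -0.072, 0.078) [309.27165825 179.30377925]
(-0.0665, -0.067, 0.068) [316.2805598  100.90977619]
(0.045, -0.13, 0.008) [242.77541645 201.45149103]
(-0.045, -0.13, 0.008) [241.50831749 119.1178826 ]
(0, -0.036, 0.078) [349.27998495 178.58392406]
(-0.019, -0.067, 0.032) [305.6179933  147.93657903]
```

View pics/b_wrist.png

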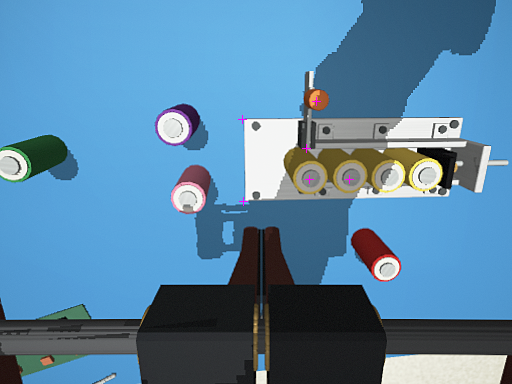

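```bash
python3 - <<'E'
from plant import *
from h import *
movel(W(0,-.117,.10),vel=.2)
hit=movel(W(0,-.117,.034),vel=.1,threshold=4)
s=read_state(); print(s['time_s'],hit,M(s['ee_pos']),Q3.T@s['ft_force'])
f0=Q3.T@s['ft_force']; np.save('f0.npy',f0)
hit=movel(W(0,-.088,.034),vel=.02,threshold=2.5)
s=read_state(); print(s['time_s'],hit,M(s['ee_pos']),Q3.T@s['ft_force'])
cv2.imwrite('pics/c_wrist.png',grab_frame("wrist"));cv2.imwrite('pics/c_scene.png',cv2.resize(grab_frame("scene")[110:260,130:330],None,fx=4,fy=4,interpolation=cv2.INTER_CUBIC))
E
```

```text
6.5583 False [ 0.00041313 -0.11717036  0.03441209] [ 0.31092211 -0.34729197  1.01588545]
8.1583 False [ 5.04174194e-05 -8.82327436e-02  3.40283535e-02] [ 0.46718675 -2.07821871  1.17029762]
```

View pics/c_scene.png

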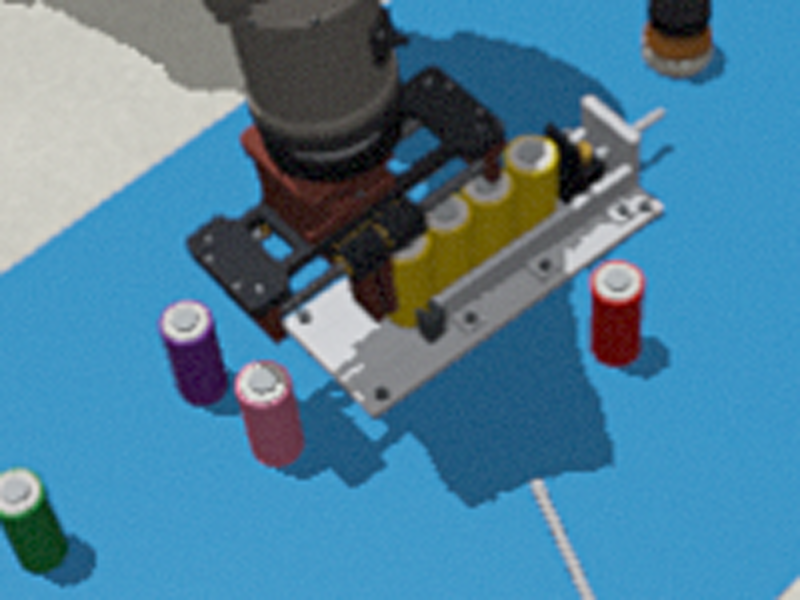

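View pics/c_wrist.png

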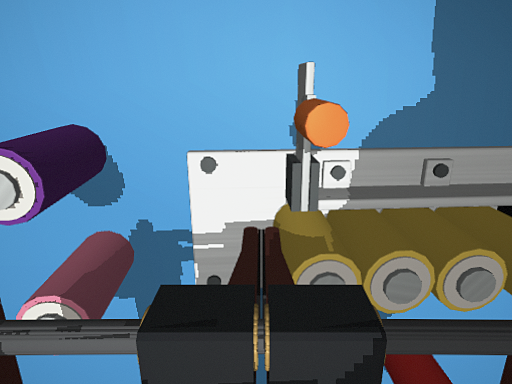

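```bash
python3 - <<'E'
from plant import *
from h import *
f0=np.load('f0.npy'); y=-.088
while y<-.060:
    F=-(Q3.T@read_state()['ft_force']-f0)[1]
    step=.001 if y<-.082 else .0007
    y+=step
    hit=movel(W(0,y,.034),vel=.012,threshold=max(2.0,13.5-max(F,0)))
    s=read_state(); f=Q3.T@s['ft_force']-f0; m=M(s['ee_pos'])
    print(round(s['time_s'],2),hit,round(y*1e3,1),(m*1e3).round(2),f.round(2))
    if hit or -f[1]>13 or s['time_s']>22: break
E
```

```text
8.51 False -87.0 [ 1.000e-02 -8.713e+01  3.401e+01] [ 0.18 -1.4  -0.38]
8.76 False -86.0 [ 1.000e-02 -8.599e+01  3.403e+01] [-0.51 -2.2  -0.91]
9.01 False -85.0 [-2.000e-02 -8.493e+01  3.400e+01] [ 0.13 -2.55 -0.61]
9.26 False -84.0 [ 2.000e-02 -8.409e+01  3.400e+01] [ 0.28 -2.8  -0.07]
9.51 False -83.0 [ 1.000e-02 -8.299e+01  3.401e+01] [-0.25 -2.49  1.05]
9.76 False -82.0 [ 2.000e-02 -8.185e+01  3.401e+01] [ 0.04 -3.16 -0.74]
10.01 False -81.3 [ 3.000e-02 -8.121e+01  3.400e+01] [-0.29 -3.47 -0.51]
10.26 False -80.6 [-2.000e-02 -8.053e+01  3.399e+01] [ 0.05 -3.2  -0.23]
10.51 False -79.9 [ -0.   -79.81  33.99] [ 0.35 -2.98 -0.65]
10.76 False -79.2 [ -0.   -79.12  34.01] [ 0.34 -3.82 -0.65]
11.01 False -78.5 [-2.000e-02 -7.841e+01  3.397e+01] [-1.36 -2.94  0.54]
11.26 False -77.8 [ 2.000e-02 -7.770e+01  3.402e+01] [-0.17 -2.9  -0.11]
11.51 False -77.1 [ 1.000e-02 -7.747e+01  3.400e+01] [-0.59 -5.15 -0.38]
11.76 False -76.4 [ 1.000e-02 -7.742e+01  3.402e+01] [-0.7 -6.4 -0.9]
12.01 False -75.7 [ 2.000e-02 -7.734e+01  3.401e+01] [-0.95 -7.93  0.34]
12.26 False -75.0 [ 7.000e-02 -7.714e+
[... 270 characters left out ...]
 [-1.27 -8.79  0.44]
13.51 False -71.5 [  0.13 -73.95  34.05] [-1.11 -8.82  0.91]
13.76 False -70.8 [  0.12 -73.25  34.05] [-0.04 -8.74 -0.12]
14.01 False -70.1 [  0.12 -72.53  34.05] [-0.99 -9.55  0.94]
14.26 False -69.4 [  0.15 -71.83  34.07] [-0.33 -8.67  0.7 ]
14.51 False -68.7 [  0.12 -71.15  34.04] [ 0.28 -9.54 -0.29]
14.76 False -68.0 [  0.12 -70.42  34.05] [-0.02 -9.33  1.69]
15.01 False -67.3 [  0.12 -69.74  34.03] [-0.55 -9.78 -0.43]
15.26 False -66.6 [  0.14 -69.08  34.04] [-0.66 -9.02  0.71]
15.51 False -65.9 [  0.09 -68.96  34.04] [ -1.24 -10.38   0.08]
15.76 False -65.2 [  0.13 -68.93  34.05] [  0.23 -11.98   1.16]
16.01 False -64.5 [  0.15 -68.84  34.09] [ -0.55 -13.5    0.75]
```

```bash
python3 - <<'E'
from plant import *
from h import *
movel(W(0,-.080,.034),vel=.04)
movel(W(0,-.112,.034),vel=.15)
movel(W(0,-.115,.13),vel=.3)
move_to(W(-.108,-.067,.13),att(0))
s=read_state(); print(s['time_s'],M(s['ee_pos']))
f=grab_frame("wrist"); c=calibration("wrist")
for p in [(0,-.0465,.078),(-.0665,-.067,.068),(.0,-.0145,.078),(0,.0655,.07)]:
    u=proj(c,W(*p),s); print(p,u); cv2.drawMarker(f,tuple(int(round(v)) for v in u),(255,0,255),0,8,1)
cv2.imwrite('pics/d_wrist.png',f)
cv2.imwrite('pics/d_top.png',cv2.resize(grab_frame("top")[180:300,160:340],None,fx=4,fy=4,interpolation=cv2.INTER_CUBIC))
cv2.imwrite('pics/d_scene.png',cv2.resize(grab_frame("scene")[110:260,130:330],None,fx=4,fy=4,interpolation=cv2.INTER_CUBIC))
E
```

```text
17.9167 [-0.10903385 -0.06604195  0.12921081]
(0, -0.0465, 0.078) [285.00718189 342.42351018]
(-0.0665, -0.067, 0.068) [258.57197789 258.96486789]
(0.0, -0.0145, 0.078) [326.54741611 342.6051624 ]
(0, 0.0655, 0.07) [425.97150266 335.79445854]
```

View pics/d_wrist.png

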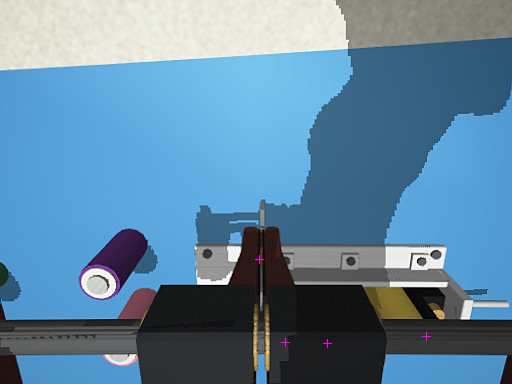

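View pics/d_top.png

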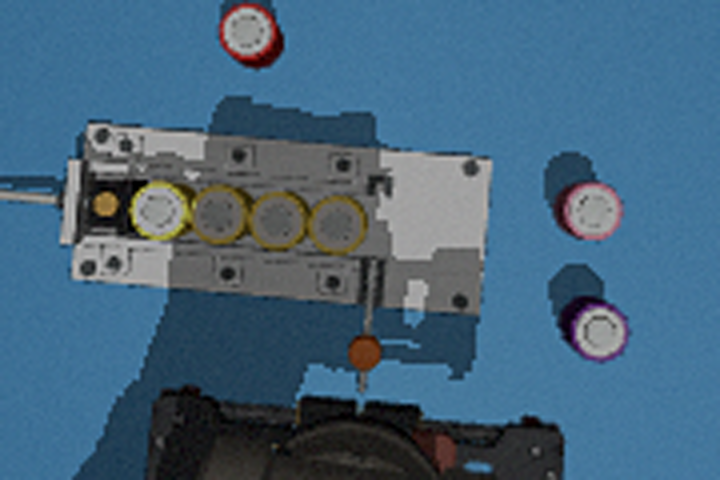

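View pics/d_scene.png

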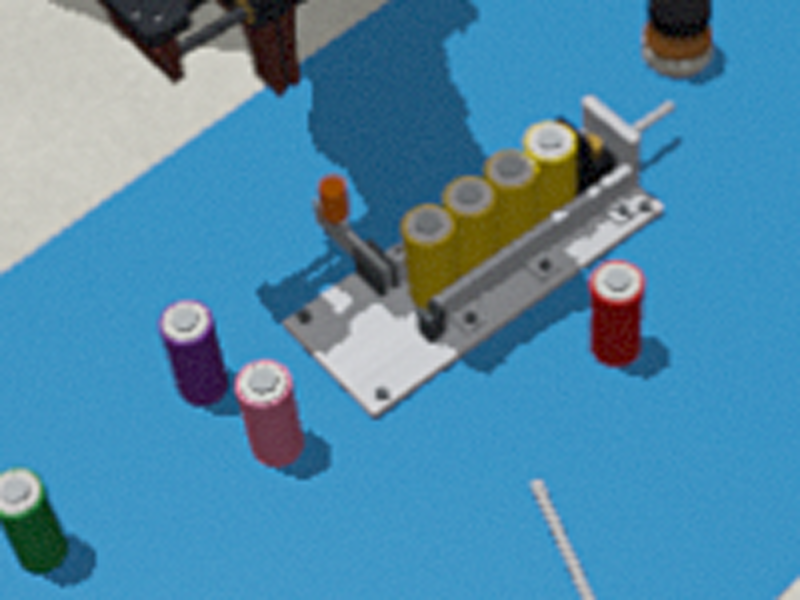

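Row is seated: the lead top went from crop (386,230) to (338,223), about 25.6 mm. The mouth is empty, the cells are upright, and the knob is at (365,353) with the bystanders unmoved. Next I'll shut the gate.

```bash
python3 - <<'E'
from plant import *
from h import *
movel(W(-.108,-.067,.048),vel=.12,threshold=5)
dwell(.1)
s=read_state(); f0=Q3.T@s['ft_force']; print(s['time_s'],M(s['ee_pos']),f0)
hit=movel(W(-.078,-.067,.048),vel=.03,threshold=5)
s=read_state(); print(s['time_s'],hit,M(s['ee_pos'])*1e3,Q3.T@s['ft_force']-f0)
x=-.078
while not hit and x<-.034:
    x+=.004 if x<-.056 else .001
    hit=movel(W(x,-.067,.048),vel=.025,threshold=6)
    s=read_state(); f=Q3.T@s['ft_force']-f0
    print(round(s['time_s'],2),hit,round(x*1e3,1),(M(s['ee_pos'])*1e3).round(2),f.round(2))
    if -f[0]>6.5 or s['time_s']>34: break
E
```

```text
19.0 [-0.10734018 -0.06695343  0.04866377] [ 0.15742306 -0.23265399  0.61503837]
20.15 False [-78.06207157 -66.98662831  47.95961241] [-1.32024095  0.13279801 -1.13555309]
20.46 False -74.0 [-73.71 -67.02  47.98] [-0.71  0.53 -0.31]
20.77 False -70.0 [-69.59 -67.03  48.01] [-0.69  0.53 -0.89]
21.07 False -66.0 [-65.54 -67.05  48.04] [-1.5  -1.14 -0.96]
21.38 False -62.0 [-61.56 -67.06  48.02] [-1.23 -0.73 -1.48]
21.69 False -58.0 [-57.59 -67.04  48.02] [-0.85  0.05 -0.43]
22.0 False -54.0 [-53.6  -66.98  48.  ] [-0.95  0.3  -0.69]
22.25 False -53.0 [-52.98 -67.    48.01] [-1.23  0.11 -0.85]
22.5 False -52.0 [-52.01 -66.99  47.98] [-2.18  0.05  0.41]
22.75 False -51.0 [-51.06 -67.01  47.98] [-2.15 -0.16  1.06]
23.0 False -50.0 [-50.92 -66.96  47.87] [-5.13  0.42  2.71]
23.25 False -49.0 [-50.88 -66.89  47.68] [-6.54  0.46  5.33]
```

```bash
python3 - <<'E'
from plant import *
from h import *
movel(W(-.058,-.067,.048),vel=.04)
movel(W(-.085,-.067,.048),vel=.15)
movel(W(-.115,-.067,.15),vel=.3)
s=read_state(); print(s['time_s'],M(s['ee_pos']))
f=grab_frame("top"); c=calibration("top")
big=cv2.resize(f[180:300,160:340],None,fx=4,fy=4,interpolation=cv2.INTER_CUBIC)
for p in [(-.030,-.067,.068),(0,-.0465,.078)]:
    u=(proj(c,W(*p))-[160,180])*4+1.5; print(u); cv2.drawMarker(big,tuple(int(round(v)) for v in u),(255,0,255),0,10,1)
cv2.imwrite('pics/e_top.png',big)
print(recognise("top","gate_knob")[:2])
cv2.imwrite('pics/e_scene.png',cv2.resize(grab_frame("scene")[130:220,180:330],None,fx=5,fy=5,interpolation=cv2.INTER_CUBIC))
hsv=cv2.cvtColor(f,cv2.COLOR_BGR2HSV); m=cv2.inRange(hsv,(5,150,80),(18,255,255)); m[:,:220]=0;m[:, 290:]=0;m[:200]=0;m[300:]=0
v,u=np.nonzero(m); 
if len(u): print(len(u),u.mean(),v.mean(),M(pt(c,(u.mean(),v.mean()),.068)))
E
```

```text
24.4667 [-0.1135567  -0.06638542  0.1509466 ]
[371.89516035 284.04733148]
[338.30195862 224.94066392]
[]
45 252.2888888888889 250.86666666666667 [-0.03054469 -0.0663808   0.068     ]
```

View pics/e_top.png

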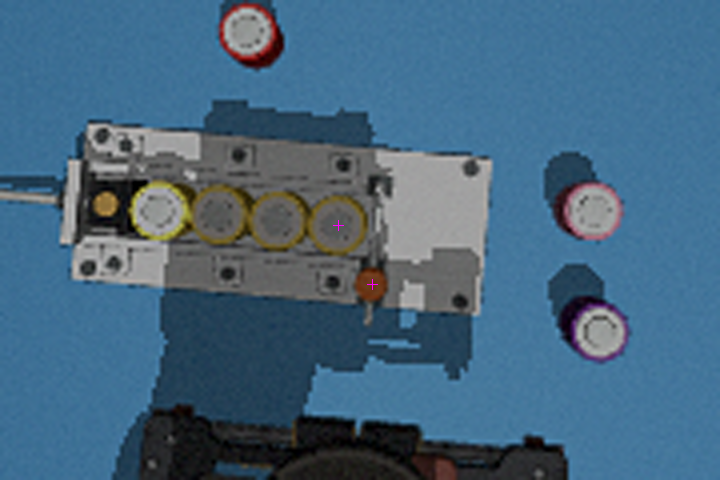

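View pics/e_scene.png

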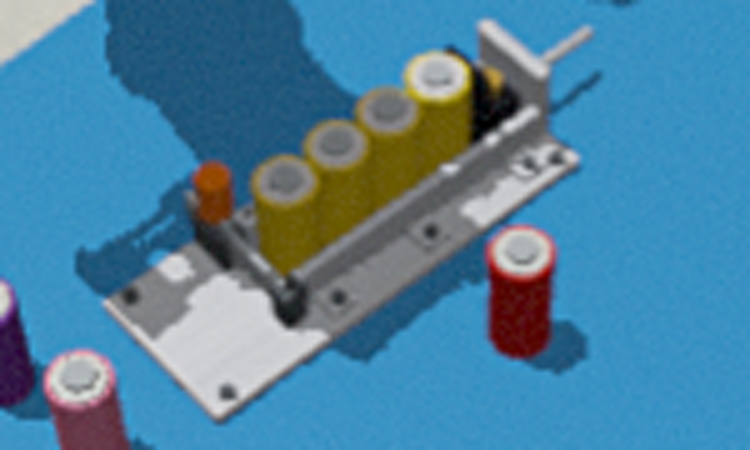

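```bash
python3 - <<'E'
from plant import *
from h import *
c=calibration("top"); f=cv2.imread('pics/a_top.png')
hsv=cv2.cvtColor(f,cv2.COLOR_BGR2HSV); m=cv2.inRange(hsv,(5,150,80),(18,255,255)); m[:,:235]=0;m[:, 290:]=0;m[:200]=0;m[300:]=0
v,u=np.nonzero(m); print(len(u),M(pt(c,(u.mean(),v.mean()),.068)))
s=read_state(); print(s['time_s'],s['ft_force'])
job_done()
E
```

```text
48 [-0.06697958 -0.06648445  0.068     ]
24.6167 [ 0.18053138 -0.68807517  0.18803458]
the job is handed in; nothing more can be done
```

The lead cell is back in the lane with the follower on its rear stop, and the gate is shut. I handed the job in at 24.6 s, with no verdict reported.

- **Row:** With the shut fingertips held low, I pushed the lead cell back about 25.6 mm. The row dragged at about 9 N. It then went solid: the force rose to 13.5 N, under the 18 N dent limit, with almost no further movement. The camera puts the lead cell within about 1 mm of where it should be with the follower at its rear stop.
- **Gate:** I pushed the orange knob, at about 2 N or less on the way, until it stopped hard. I ended the push at about 6.5 N. The knob measured 30.5 mm from the lane's centre line, against 30 mm when shut. It travelled 36.4 mm, which fits the 36 to 38 mm start.
- **Final look:** All four cells stood upright, the gate's edge was at the jamb, and the gripper was clear with the wrist force near zero. The look-alike cells beside the magazine had not moved. The last close-ups did not show the spare cell, the jar or the screwdriver, but the arm went nowhere near them.
- **Check that failed:** The recogniser did not find the knob in the last top picture, so I measured its final position by its orange colour instead.

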